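Pack the sample carton with a stack of tins

ROBOT

A 6-joint arm with a two-finger parallel gripper is mounted at the origin on the work surface. World frame = base frame: x ahead of the robot, y to its left, z up, the work surface at z = 0. Lengths are in mm, angles in rad, forces in N, time in s.
With the tool pointing down it reaches from about 300 to 775 mm from the base axis. Payload 14.6 kg.
Tool frame: the origin (TCP) lies between the finger pads; the fingertips stand manip.tip_reach ahead of it and the grasp point (between the pads) lies 5 mm behind it (manip.tip_reach is the distance from the TCP to the fingertips, in mm); z points along the fingers, y is the line along which they close (so a half turn about z gives the same grasp; the last joint's range is limited). The gripper opens to 94 mm and grips with 3 to 60 N. Pads are 16 mm wide; open, the fingers measure 119 mm over their backs; the gripper's body (75 mm by 177 mm) begins 78 mm behind the grasp point.
Start: joints at [-1.206, 0.3, 1.521, -0, 1.321, -0.067], TCP at [230.17, -499.511, 219.446] pointing down, gripper open.
Joint ranges: [-3.03, 3.03], [-0.79, 2.21], [0.23, 2.52], [-1.04, 4.18], [0, 3.07], [-2.55, 2.55]. Speed limits (rad/s): [2.22, 2.22, 2.57, 3.14, 3.14, 3.14].

INTERFACE

Orientations are given as [roll, pitch, yaw] about the fixed x, y, z axes, in that order (R = Rz(yaw) Ry(pitch) Rx(roll)).
In Python, from cell import manip gives the robot as it stands. The module is installed in compiled form; this text tells all that it offers.
- The arm moves only by the shell command python3 -m creep 'ROWS' [FORCE]. ROWS is JSON, a list of rows, each a list of 3 entries, a list of its own where there are three numbers: the opening, from -1 (shut) to 1 (fully open), then the shift along the tool's x, y, z in cm, then the turn about the tool's z in units of 5 degrees (1.0 is 5 degrees). In form: [[grip, [tx, ty, tz], roll], ...]. A call has 1 to 12 rows; each row is the pose to reach, as a shift and turn from the pose commanded when the call began, along the tool's axes at that moment; what a row does not reach only later rows make up. A row lasts 1/10 s, in which the tool goes at most 50 mm and 8.59 degrees, less where a joint would pass 70% of its speed; a pose out of reach is approached as far as the arm can. A call with a gripper value outside its range is refused whole. The fingers move at their own pace and stop on an object; FORCE is the grip in N (left out, the last holds). Time passes only in rows, so rows that repeat a pose let the fingers close. It gives the time, the measured TCP pose, the force, the opening and the grip force at its end, in the units of the state.
- manip.read_state(): the state, without advancing time (a new reading comes with each control period).
- manip.camera(name): name is "scene" or "side" or "wrist"; returns the picture (420x560x3 uint8, red, green, blue); there is no depth.
- manip.camera_params(name): a dict with "fovy" (degrees; the focal length in pixels is half the picture's height over the tangent of half this angle, whatever the lens; pixels are square), "cx", "cy" (the principal point, pixels), "origin" and "attitude" of the camera in the world. Camera axes: x right, y down, z forward; pixel columns grow to the right and rows downward; lengths in mm; the calibration is good to about 2 mm. A picture is of the moment at which its call begins: read the wrist's pose just before it. camera_params takes no time and is no camera call; for the wrist camera it gives the pose at the moment of the call.
- manip.sign_off(): hands the job in; it is judged then, once.
The state is a dict: "clock": time; "joints": joint angles; "qd": joint speeds; "effort": joint torques, N m; "eef_pos": TCP position; "eef_rot": TCP orientation; "wrist_force": force on the tool from outside, world axes, zero at the start; "moment": the same for the moment, N m; "finger_gap": finger opening in mm; "finger_force": force on a finger pad.
Only numpy, scipy, OpenCV 4.12 (cv2) and the standard library are available. Lean on these libraries where they do the work, as an engineer would, in place of code of your own. Each camera call takes 0.05 s, during which the arm holds its last target. There are 200 camera calls.

TASK

Make up the sample carton, the empty one with the divider: in its wide compartment put the flat rectangular tin on the floor, the closed low round tin centred on top of it and the smallest round tin centred on top of that, and stand the tall round can upright on the floor of the narrow compartment. Leave the oval tin, the square can and the opened empty tin where they are. Finish with everything released and standing still.

Things in the scene. Friction and masses are not known exactly. Their poses are not given: they have to be found in the camera images.
- carton: Sample carton: empty cardboard tray 260 (x) x 150 (y) x 30 mm high, fixed to the table left or right of the tins. Walls, divider 4 mm, floor 3 mm thick. Origin: underside centre; x points away from the robot within 15 deg. A wall-high divider at x=+32 mm makes a wide compartment (x -126 to +30, centre -48) near the robot and a narrow one (x +34 to +126, centre +80) beyond; both y -71 to +71.
- full_carton: A carton of the same outside size, fixed on the other side of the tins, without divider and already full of eight low tins (60 mm across) that cannot be taken out; their tops are 39 mm above the table. Not part of the job. Origin: centre of its underside. Beyond the tins, from x = 0.80 m, a fixed roller conveyor 0.11 m high.
- flat_tin: Flat rectangular closed fish tin with square corners and a pull tab: 96 (its x) x 64 (its y) x 28 mm high; flat lid. About 170 g. Origin: centre of its underside, z up. Upright among the tins; x axis within 30 deg of world x. All tins stand loose in a 3 x 3 pattern about 125 mm apart ahead of the robot.
- low_tin: Low round closed tin with a flat brass-coloured lid: 60 mm across, 34 mm high. About 110 g. Origin: centre of its underside, z up. Upright among the tins; x axis within 30 deg of world x.
- small_tin: Small round closed tin, the smallest of all: 36 mm across, 26 mm high, flat brass-coloured lid. About 50 g. Origin: centre of its underside, z up. Upright among the tins; x axis within 30 deg of world x.
- tall_can: Tall round closed can: 48 mm across, 66 mm high, flat lid with a small pull tab. About 180 g. Origin: centre of its underside, z up. Upright among the tins; x axis within 30 deg of world x.
- oval_tin: Look-alike that stays: closed tin of the flat tin's size but with half-round ends: 96 (its x) x 64 (its y) x 28 mm high. Origin: centre of its underside. Upright among the tins; x axis within 30 deg of world x.
- square_can: Look-alike that stays: square closed can as tall as the tall round can: 48 x 48 x 66 mm high. Origin: centre of its underside. Upright among the tins; x axis within 30 deg of world x.
- open_tin: Look-alike that stays: an opened, empty, hollow brass-coloured tin without lid or label, as large as the low tin: 60 mm across, 34 mm high, its inside visible from above. Origin: centre of its underside. Upright among the tins; x axis within 30 deg of world x. A label roll (68 mm across, 35 high) and a hand stamp (60 x 42 x 60 mm) fill the two other places of the tins' pattern.
There are look-alikes about, which are no part of the job. What is shaped like the tall_can but purple or red is not meant.

How it is judged (in metres and radians):
At the end, for the whole second after the job is handed in: Flat tin level on the wide compartment's floor; low tin on it, centres within 15 mm; small tin on that, within 12 mm; tall can on the narrow compartment's floor; all four upright within 0.1 rad, at rest; oval tin, square can, opened tin within 30 mm of their starts (x of flat_tin in the frame of carton between -0.1 and 0.004 m and y of flat_tin in the frame of carton between -0.045 and 0.045 m and z of flat_tin in the frame of carton between -0.003 and 0.008 m and horizontal distance between low_tin and flat_tin below 0.015 m and z of low_tin in the frame of flat_tin between 0.024 and 0.032 m and horizontal distance between small_tin and low_tin below 0.012 m and z of small_tin in the frame of low_tin between 0.03 and 0.038 m and x of tall_can in the frame of carton between 0.05 and 0.11 m and y of tall_can in the frame of carton between -0.05 and 0.05 m and z of tall_can in the frame of carton between -0.003 and 0.008 m and angle between each of flat_tin, low_tin, small_tin, tall_can's own z axis and vertical below 0.1 rad and linear speed of each of flat_tin, low_tin, small_tin, tall_can below 0.02 m/s and angular speed of each of flat_tin, low_tin, small_tin, tall_can below 0.2 rad/s and distance of each of oval_tin, square_can, open_tin from where it was at the start of the episode below 0.03 m); the robot touches nothing.
It fails at once if a look-alike (oval tin, square can or opened tin) is moved more than 30 mm (distance of any of oval_tin, square_can, open_tin from where it was at the start of the episode above 0.03 m).
It also fails if it takes over 109 s, if anything falls off the work surface, if the arm or the gripper's body presses on something with over 40 N, if the wrist force passes 120 N, or if a joint passes its speed limit or range.

## Working session

There is one attempt and no reset: what is moved stays moved. The work goes in short steps, Python scripts to look and compute and a shell command to move; the robot and the scene stay as the last step left them, time stands still between calls to the robot, and variables do not carry over. Pictures are saved under pics/ and viewed, at most 14 in all, crops included, and the job is handed in when it is done.

```bash
mkdir -p pics; cat > h.py <<'E'
import numpy as np,cv2
from cell import manip
from scipy.spatial.transform import Rotation as R
def cam(n):
    p=manip.camera_params(n); im=manip.camera(n); return im,p
def save(im,n): cv2.imwrite('pics/'+n+'.png',cv2.cvtColor(im,cv2.COLOR_RGB2BGR))
def rot(a):
    a=np.array(a,float); return a if a.shape==(3,3) else (R.from_euler('xyz',a).as_matrix() if a.size==3 else R.from_quat(a).as_matrix())
def ray(p,u,v,z):
    f=210/np.tan(np.radians(p['fovy'])/2); d=rot(p['attitude'])@np.array([(u-p['cx'])/f,(v-p['cy'])/f,1]); o=np.array(p['origin'])
    return o+d*(z-o[2])/d[2]
def proj(p,X):
    f=210/np.tan(np.radians(p['fovy'])/2); c=(np.atleast_2d(X)-np.array(p['origin']))@rot(p['attitude']); return c[:,:2]/c[:,2:]*f+[p['cx'],p['cy']]
E
python3 - <<'E'
from h import *
s=manip.read_state(); print(s['clock'],s['eef_pos'],s['eef_rot'],s['finger_gap'],manip.tip_reach)
for n in ['scene','side','wrist']:
    im,p=cam(n); save(im,n+'0'); print(n,p)
    np.save(n+'0.npy',p,allow_pickle=True)
a=[cv2.imread(f'pics/{n}0.png') for n in ['scene','side']]
E
```

```text
0.0 [ 230.04709844 -499.30064718  218.88020897] [-3.14039231e+00 -2.01498703e-05  4.31766504e-01] 93.7839987012342 14.0
scene {'fovy': 42.52896818910368, 'cx': 270.17385006315726, 'cy': 209.34088229847492, 'origin': array([1052.52174042,  853.27089062,  702.79794437]), 'attitude': array([-2.17269242, -0.00584379,  2.65115779])}
side {'fovy': 57.78425324238728, 'cx': 281.962511475062, 'cy': 215.87580001571783, 'origin': array([504.82064248, 654.12789997, 692.49990869]), 'attitude': array([-2.3439023 , -0.01432672, -2.99063727])}
wrist {'fovy': 58.7228092064017, 'cx': 276.75901701980433, 'cy': 208.25490206149803, 'origin': array([ 298.31469413, -467.56891523,  382.91961029]), 'attitude': array([ 2.87577877e+00,  9.54843052e-04, -1.13866881e+00])}
```

View pics/scene0.png

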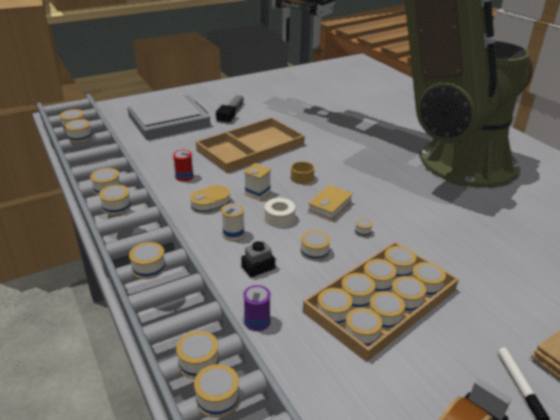

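View pics/side0.png

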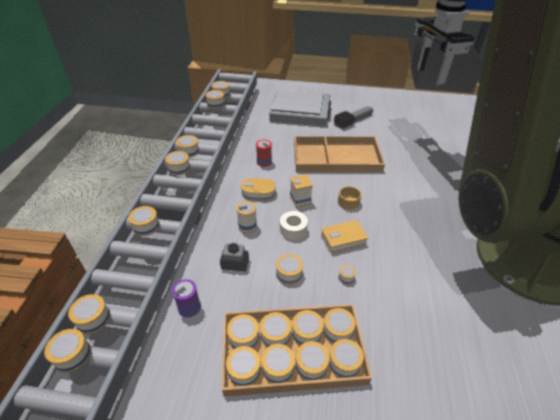

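The side view shows the divided carton at (338,154). The pattern holds an oval tin (258,188), square can (301,188), open tin (349,197), tall cream can (247,214), label roll (294,223), flat tin (345,235), stamp (234,256), low tin (289,267) and small tin (347,272). 

Tall-can candidates are cream (247,214), red (264,152) and purple (186,298). Cream is the one meant, because the task excludes purple and red. I'll confirm all of this in one enlarged crop.

```bash
python3 - <<'E'
import cv2
im=cv2.imread('pics/side0.png')[130:295,220:390]
cv2.imwrite('pics/sidecrop.png',cv2.resize(im,None,fx=3.6,fy=3.6,interpolation=cv2.INTER_CUBIC))
im=cv2.imread('pics/scene0.png')[115:275,180:385]
cv2.imwrite('pics/scenecrop.png',cv2.resize(im,None,fx=3.6,fy=3.6,interpolation=cv2.INTER_CUBIC))
E
```

```text
(no output)
```

View pics/sidecrop.png

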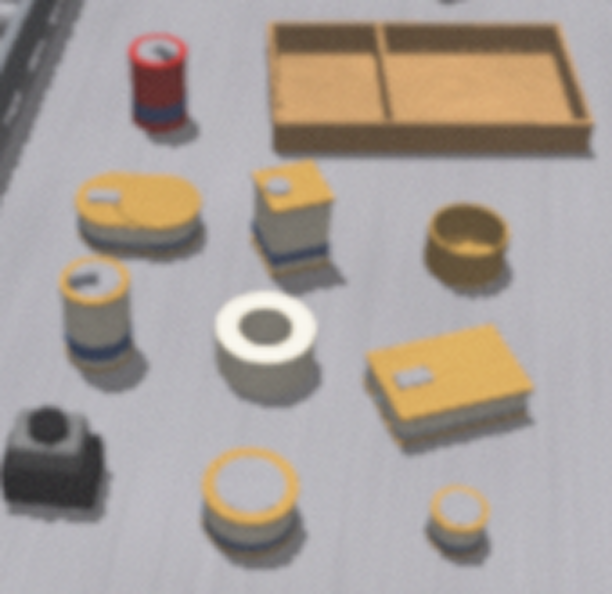

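View pics/scenecrop.png

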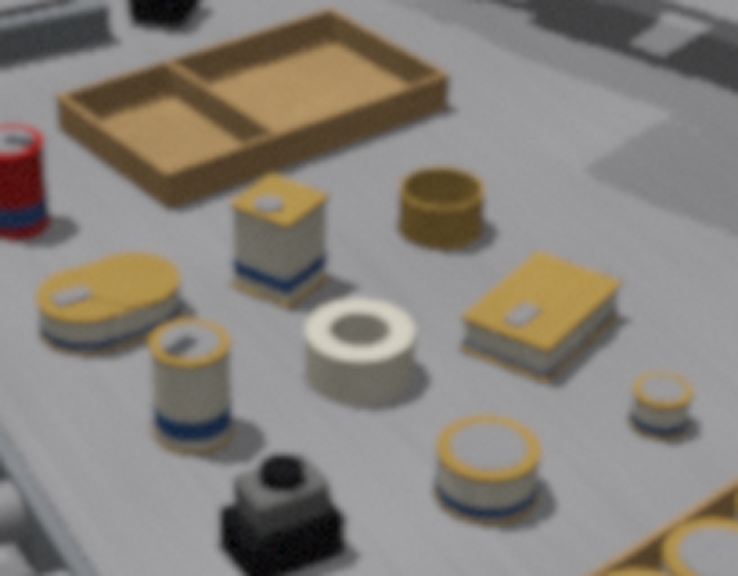

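The crops confirm the cream tall can (side crop 95,280), rectangular flat tin (448,372), low tin with lid (250,487), small tin (460,508), and the empty divided carton. Next I measure them in both views.

```bash
cat > m.py <<'E'
from h import *
S=np.load('side0.npy',allow_pickle=True).item(); C=np.load('scene0.npy',allow_pickle=True).item()
def a(x,y,z): return ray(S,220+(x+.5)/3.6-.5,130+(y+.5)/3.6-.5,z)[:2].round(1)
def b(x,y,z): return ray(C,180+(x+.5)/3.6-.5,115+(y+.5)/3.6-.5,z)[:2].round(1)
print('tall',a(96,279,66),b(189,343,66)); print('low',a(251,486,34),b(488,448,34)); print('small',a(460,508,26),b(662,390,26))
fa=np.array([a(*q,28) for q in[(368,353),(493,326),(531,385),(406,417)]]);fb=np.array([b(*q,28) for q in[(464,316),(539,253),(620,285),(546,349)]])
print('flat',fa.mean(0),fb.mean(0),fa.tolist(),fb.tolist())
ca=np.array([a(*q,30) for q in[(270,24),(560,24),(592,123),(274,126)]]);cb=np.array([b(*q,30) for q in[(60,96),(332,12),(447,77),(170,178)]])
print('carton',ca.mean(0),cb.mean(0),ca.tolist(),cb.tolist())
print('sq',a(293,184,66),b(280,201,66)); print('open',a(468,228,34),b(442,186,34)); print('oval',a(139,201,28),b(109,287,28)); print('roll',a(266,327,35),b(359,329,35)); print('red',a(158,50,66))
E
python3 m.py
```

```text
tall [681.8   2.3] [683.7   2.5]
low [558. 134.] [559.8 132.5]
small [430.7 123.9] [432.2 124.1]
flat [440.925  10.25 ] [442.925  11.575] [[496.1, 4.0], [412.8, -36.0], [387.3, 15.7], [467.5, 57.3]] [[496.8, 4.3], [414.1, -36.6], [389.4, 20.1], [471.4, 58.5]]
carton [ 474.3  -332.15] [ 475.175 -331.2  ] [[612.3, -383.0], [358.5, -427.5], [336.3, -282.9], [590.1, -235.2]] [[611.6, -386.5], [361.2, -422.6], [338.3, -279.8], [589.6, -235.9]]
sq [ 563.2 -119.9] [ 563.6 -117.5]
open [ 433.1 -130.1] [ 431.  -132.9]
oval [ 679.3 -127.1] [ 680.4 -129.3]
roll [566.5  -2.3] [567.1  -4.5]
red [ 691.3 -272.7]
```

```bash
cat > g.py <<'E'
import sys; from h import *
s=manip.read_state(); p=np.array(s['eef_pos']); M=rot(s['eef_rot']); y0=np.arctan2(M[1,0],M[0,0])
x,y,z,yaw=map(float,sys.argv[1:])
d=(np.array([x,y,z])-p)@M/10; r=-(yaw-np.degrees(y0))/5
print('shift',d.round(2),'turn',r.round(2),'| pos',p.round(1),np.degrees(y0).round(1),'gap',round(float(s['finger_gap']),1),'F',np.round(s['wrist_force'],1),'t',s['clock'])
E
python3 g.py 442 11 140 25.9
```

```text
shift [ 40.6  -37.48   7.94] turn -0.23 | pos [ 230.1 -499.4  219. ] 24.7 gap 93.9 F [ 1.  -0.1 -0.6] t 0.15
```

```bash
python3 -m creep '[[1,[40.6,-37.48,7.94],-0.23],[1,[40.6,-37.48,7.94],-0.23],[1,[40.6,-37.48,7.94],-0.23],[1,[40.6,-37.48,7.94],-0.23],[1,[40.6,-37.48,7.94],-0.23],[1,[40.6,-37.48,7.94],-0.23],[1,[40.6,-37.48,7.94],-0.23],[1,[40.6,-37.48,7.94],-0.23],[1,[40.6,-37.48,7.94],-0.23],[1,[40.6,-37.48,7.94],-0.23],[1,[40.6,-37.48,7.94],-0.23],[1,[40.6,-37.48,7.94],-0.23]]' 25; python3 g.py 442 11 140 25.9
python3 - <<'E'
from h import *
im,p=cam('wrist'); save(im,'w1'); print(p['origin'])
z=proj(p,[[442,11,28],[559,133,34],[431.5,124,26],[432,-131.5,34]]); print(z.round())
E
```

```text
clock: 1.35
eef_pos: [442.6, 14.5, 139.2]
eef_rot: [-3.141, 0.001, 0.456]
wrist_force: [0.1, 0.5, 0.0]
finger_gap: 94.0
finger_force: 0.0
shift [-0.21  0.29 -0.08] turn 0.05 | pos [442.6  14.5 139.2] 26.1 gap 94.0 F [0.1 0.5 0. ] t 1.35
[510.11480668  48.05628784 303.14931301]
[[281. 211.]
 [191. -26.]
 [139. 158.]
 [435. 300.]]
```

View pics/w1.png

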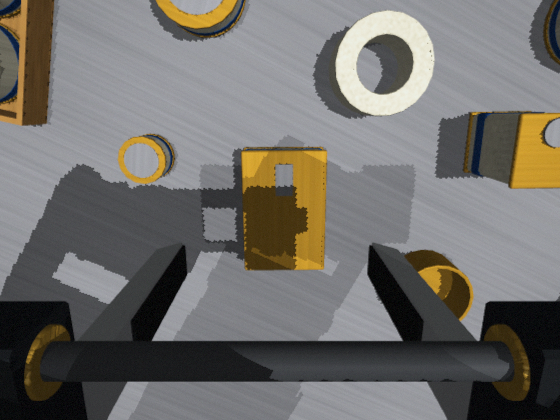

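The wrist view shows the flat tin's lid centred at (284,211), against (281,211) predicted, and it is aligned with the fingers. The small tin is at (143,158), also as predicted. I'm descending.

```bash
python3 g.py 442 11 19 25.9
```

```text
shift [-0.13  0.21 12.03] turn 0.04 | pos [442.4  13.5 139.3] 26.1 gap 93.8 F [-0.2  0.5 -0.4] t 1.4
```

```bash
python3 -m creep '[[1,[0,0,0],0],[1,[0,0,4],0],[1,[0,0,8],0],[1,[0,0,11],0],[1,[0,0,12],0],[1,[0,0,12],0],[-1,[0,0,12],0],[-1,[0,0,12],0],[-1,[0,0,12],0],[-1,[0,0,12],0],[-1,[0,0,12],0],[-1,[0,0,12],0]]' 25; python3 g.py 427.5 -339.8 130 9.7
```

```text
clock: 2.6
eef_pos: [442.5, 10.7, 20.7]
eef_rot: [3.141, -0.001, 0.452]
wrist_force: [-1.1, -0.8, 8.3]
finger_gap: 64.0
finger_force: 25.0
shift [-16.65  30.88 -10.92] turn 3.24 | pos [442.5  10.7  20.7] 25.9 gap 64.0 F [-1.1 -0.8  8.3] t 2.6
```

```bash
python3 -m creep '[[-1,[0,0,-3],0],[-1,[0,0,-7],0],[-1,[0,0,-10.9],0],[-1,[-2,4,-10.9],0.5],[-1,[-4,7.5,-10.9],1],[-1,[-6,11,-10.9],1.5],[-1,[-8,15,-10.9],2],[-1,[-10,19,-10.9],2.5],[-1,[-12.5,23,-10.9],3],[-1,[-14.5,27,-10.9],3.24],[-1,[-16.65,30.9,-10.9],3.24],[-1,[-16.65,30.9,-10.9],3.24]]' 
python3 -m creep '[[-1,[0,0,0],0],[-1,[0,0,0],0]]'; python3 g.py 427.5 -339.8 24 9.7
python3 - <<'E'
from h import *
im,p=cam('wrist'); save(im,'w2')
e=np.array([np.cos(.169),np.sin(.169)]);n=np.array([-e[1],e[0]]);c=np.array([474.8,-331.7])
print(proj(p,[[*(c+a*e+b*n),30] for a,b in [(-130,-75),(-130,75),(32,-75),(32,75)]]).round())
E
```

```text
clock: 3.8
eef_pos: [426.3, -343.8, 128.7]
eef_rot: [3.141, 0.0, 0.165]
wrist_force: [-0.4, 0.3, -2.4]
finger_gap: 63.9
finger_force: 25.0
clock: 4.0
eef_pos: [427.2, -338.9, 128.9]
eef_rot: [-3.141, 0.0, 0.17]
wrist_force: [0.6, 0.7, -1.6]
finger_gap: 63.9
finger_force: 25.0
shift [ 0.02  0.1  10.49] turn 0.01 | pos [ 427.2 -338.9  128.9] 9.7 gap 63.9 F [ 0.6  0.7 -1.6] t 4.0
[[373. 313.]
 [183. 312.]
 [390.  99.]
 [168.  99.]]
```

View pics/w2.png

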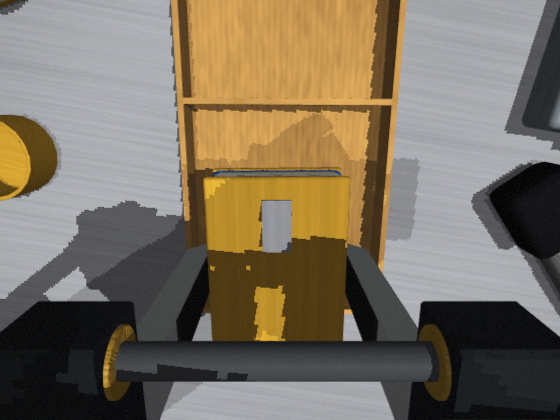

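The divider and walls appear at (180–397,101), about 3 mm further toward −y than I estimated. I'll shift the placement to match and release with only a partial opening.

```bash
python3 -m creep '[[-1,[0,0.4,4],0],[-1,[0,0.4,7],0],[-1,[0,0.4,9],0],[-1,[0,0.4,10],0],[-1,[0,0.4,10.25],0],[-1,[0,0.4,10.4],0],[-1,[0,0.4,10.4],0],[-1,[0,0.4,10.4],0]]'; python3 g.py 427 -343 24 9.7
```

```text
clock: 4.85
eef_pos: [428.2, -344.1, 26.0]
eef_rot: [3.14, -0.001, 0.169]
wrist_force: [-0.7, -0.3, -1.6]
finger_gap: 64.2
finger_force: 25.0
shift [-0.1  -0.13  0.2 ] turn -0.0 | pos [ 428.2 -344.1   26. ] 9.7 gap 64.2 F [-0.7 -0.3 -1.6] t 4.85
```

```bash
python3 -m creep '[[-1,[0,0,0.1],0],[-1,[0,0,0.2],0],[-1,[0,0,0.2],0]]'; python3 -m creep '[[0.6,[0,0,0],0],[0.6,[0,0,0],0],[0.6,[0,0,0],0],[0.6,[0,0,-3],0],[0.6,[0,0,-7],0],[0.6,[0,0,-11],0],[0.6,[0,0,-12],0],[1,[0,0,-12],0]]'; python3 g.py 559 133 140 0
```

```text
clock: 5.15
eef_pos: [428.0, -344.0, 23.7]
eef_rot: [3.141, -0.0, 0.169]
wrist_force: [-2.8, 2.1, 5.8]
finger_gap: 63.8
finger_force: 25.0
clock: 5.95
eef_pos: [428.3, -344.2, 144.3]
eef_rot: [3.139, -0.002, 0.169]
wrist_force: [0.6, -0.0, 0.4]
finger_gap: 80.2
finger_force: 0.0
shift [ 20.91 -44.85   0.37] turn 1.94 | pos [ 428.3 -344.2  144.3] 9.7 gap 80.2 F [ 0.6 -0.   0.4] t 5.95
```

```bash
python3 -m creep '[[1,[20.9,-44.9,0.4],0],[1,[20.9,-44.9,0.4],0],[1,[20.9,-44.9,0.4],0],[1,[20.9,-44.9,0.4],0],[1,[20.9,-44.9,0.4],0],[1,[20.9,-44.9,0.4],0],[1,[20.9,-44.9,0.4],0],[1,[20.9,-44.9,0.4],0],[1,[20.9,-44.9,0.4],0],[1,[20.9,-44.9,0.4],0],[1,[20.9,-44.9,0.4],0],[1,[20.9,-44.9,0.4],0]]'; python3 -m creep '[[1,[0,0,0],0],[1,[0,0,0],0],[1,[0,0,0],0]]'; python3 g.py 559 133 20 9.7
```

```text
clock: 7.15
eef_pos: [557.5, 134.4, 136.9]
eef_rot: [3.141, 0.003, 0.171]
wrist_force: [-0.1, 0.1, -0.1]
finger_gap: 93.8
finger_force: 0.0
clock: 7.45
eef_pos: [558.3, 133.0, 139.0]
eef_rot: [3.142, 0.0, 0.168]
wrist_force: [-1.2, 0.3, -0.6]
finger_gap: 93.9
finger_force: 0.0
shift [7.00e-02 1.00e-02 1.19e+01] turn -0.02 | pos [558.3 133.  139. ] 9.6 gap 93.9 F [-1.2  0.3 -0.6] t 7.45
```

```bash
python3 -m creep '[[1,[0,0,4],0],[1,[0,0,8],0],[1,[0,0,11],0],[1,[0,0,11.9],0],[1,[0,0,11.9],0],[-1,[0,0,11.9],0],[-1,[0,0,11.9],0],[-1,[0,0,11.9],0],[-1,[0,0,11.9],0],[-1,[0,0,11.9],0],[-1,[0,0,11.9],0]]' 20; python3 g.py 428.2 -344 150 9.7
```

```text
clock: 8.55
eef_pos: [558.6, 133.9, 20.6]
eef_rot: [3.141, -0.001, 0.169]
wrist_force: [-2.1, -2.1, 5.9]
finger_gap: 59.6
finger_force: 20.0
shift [-20.89  44.91 -12.95] turn -0.0 | pos [558.6 133.9  20.6] 9.7 gap 59.6 F [-2.1 -2.1  5.9] t 8.55
```

```bash
python3 -m creep '[[-1,[0,0,-4],0],[-1,[0,0,-8.5],0],[-1,[0,0,-13],0],[-1,[0,0,-13],0]]'; python3 -m creep '[[-1,[-2,4,0],0],[-1,[-4,8.5,0],0],[-1,[-6,13,0],0],[-1,[-8,17.2,0],0],[-1,[-10,21.5,0],0],[-1,[-12,25.8,0],0],[-1,[-14,30,0],0],[-1,[-16,34.4,0],0],[-1,[-18,38.7,0],0],[-1,[-20,43,0],0],[-1,[-20.9,44.9,0],0],[-1,[-20.9,44.9,0],0]]'; python3 -m creep '[[-1,[0,0,0],0],[-1,[0,0,0],0],[-1,[0,0,0],0]]';python3 g.py 428.2 -344 53 9.7
python3 - <<'E'
from h import *
im,p=cam('wrist'); save(im,'w3')
im,p=cam('side'); save(im,'s3')
E
```

```text
clock: 8.95
eef_pos: [560.5, 134.4, 156.2]
eef_rot: [-3.141, -0.009, 0.169]
wrist_force: [0.3, 1.0, -1.3]
finger_gap: 59.6
finger_force: 20.0
clock: 10.15
eef_pos: [426.6, -345.8, 149.0]
eef_rot: [-3.141, 0.001, 0.166]
wrist_force: [0.8, 0.1, -1.3]
finger_gap: 59.7
finger_force: 20.0
clock: 10.45
eef_pos: [428.3, -342.8, 150.0]
eef_rot: [-3.141, -0.0, 0.171]
wrist_force: [0.4, 0.4, -1.9]
finger_gap: 59.5
finger_force: 20.0
shift [-0.03  0.12  9.7 ] turn 0.01 | pos [ 428.3 -342.8  150. ] 9.8 gap 59.5 F [ 0.4  0.4 -1.9] t 10.45
```

View pics/w3.png

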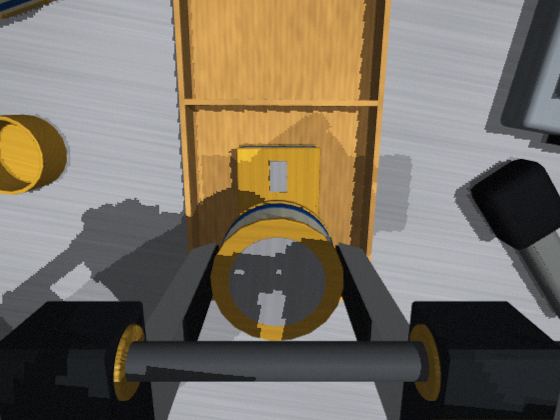

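The flat tin lies in the carton with its far lid edge at row 147, columns 238–319. The held low tin's lid is centred at (277,277). I'll check the offset numerically.

```bash
python3 - <<'E'
from h import *
p=manip.camera_params('wrist')
q=ray(p,278.5,146.5,31)
e=np.array([np.cos(.169),np.sin(.169)]); print('flat c',(q[:2]-48*e).round(1), 'width',np.linalg.norm(ray(p,238,147,31)-ray(p,319.5,147,31)))
print('low c',ray(p,277.5,277,163.4).round(1), (ray(p,212.5,277,163.4)-ray(p,343,277,163.4)).round(1)); print(manip.read_state()['eef_pos'])
E
```

```text
flat c [ 426.7 -344.5] width 61.31966353379836
low c [ 431.  -342.8  163.4] [-9.8 56.6  0. ]
[ 428.24437066 -343.09898426  150.12036915]
```

```bash
python3 -m creep '[[-1,[-0.2,0.1,4],0],[-1,[-0.2,0.1,7],0],[-1,[-0.2,0.1,9],0],[-1,[-0.2,0.1,9.4],0],[-1,[-0.2,0.1,9.6],0],[-1,[-0.2,0.1,9.6],0],[-1,[-0.2,0.1,9.7],0],[-1,[-0.2,0.1,9.8],0],[-1,[-0.2,0.1,9.8],0]]'; python3 g.py 428 -344 51.6 9.7
```

```text
clock: 11.45
eef_pos: [426.2, -345.2, 52.4]
eef_rot: [3.141, -0.0, 0.169]
wrist_force: [-0.5, -0.8, -0.9]
finger_gap: 59.5
finger_force: 20.0
shift [ 0.2  -0.09  0.08] turn -0.0 | pos [ 426.2 -345.2   52.4] 9.7 gap 59.5 F [-0.5 -0.8 -0.9] t 11.45
```

```bash
python3 -m creep '[[-1,[0,0,0.1],0],[-1,[0,0,0.1],0]]'; python3 -m creep '[[0.6,[0,0,0],0],[0.6,[0,0,0],0],[0.6,[0,0,0],0],[0.6,[0,0,-3],0],[0.6,[0,0,-6],0],[0.6,[0,0,-9],0],[1,[0,0,-9],0],[1,[0,0,-9],0]]'; python3 g.py 431.5 124 140 9.7
```

```text
clock: 11.65
eef_pos: [426.2, -345.3, 51.6]
eef_rot: [3.141, -0.0, 0.169]
wrist_force: [-1.4, 1.0, 5.2]
finger_gap: 59.4
finger_force: 20.0
clock: 12.45
eef_pos: [426.1, -345.2, 141.1]
eef_rot: [3.141, -0.0, 0.169]
wrist_force: [-0.4, 0.2, -0.6]
finger_gap: 87.9
finger_force: 0.0
shift [  8.43 -46.16   0.09] turn -0.0 | pos [ 426.1 -345.2  141.1] 9.7 gap 87.9 F [-0.4  0.2 -0.6] t 12.45
```

```bash
python3 -m creep '[[1,[8.4,-46.2,0.1],0],[1,[8.4,-46.2,0.1],0],[1,[8.4,-46.2,0.1],0],[1,[8.4,-46.2,0.1],0],[1,[8.4,-46.2,0.1],0],[1,[8.4,-46.2,0.1],0],[1,[8.4,-46.2,0.1],0],[1,[8.4,-46.2,0.1],0],[1,[8.4,-46.2,0.1],0],[1,[8.4,-46.2,0.1],0],[1,[8.4,-46.2,0.1],0],[1,[8.4,-46.2,0.1],0]]'; python3 -m creep '[[1,[0,0,0],0],[1,[0,0,0],0],[1,[0,0,0],0]]'; python3 g.py 431.5 124 19.5 9.7
```

```text
clock: 13.65
eef_pos: [430.6, 124.0, 139.1]
eef_rot: [3.141, 0.002, 0.17]
wrist_force: [0.7, -0.5, 0.4]
finger_gap: 94.0
finger_force: 0.0
clock: 13.95
eef_pos: [431.2, 123.6, 140.0]
eef_rot: [3.142, 0.0, 0.168]
wrist_force: [0.5, 0.5, -0.8]
finger_gap: 94.3
finger_force: 0.0
shift [ 0.04 -0.03 12.05] turn -0.02 | pos [431.2 123.6 140. ] 9.6 gap 94.3 F [ 0.5  0.5 -0.8] t 13.95
```

```bash
python3 -m creep '[[1,[0,0,4],0],[1,[0,0,8],0],[1,[0,0,11],0],[1,[0,0,12],0],[1,[0,0,12],0],[-1,[0,0,12],0],[-1,[0,0,12],0],[-1,[0,0,12],0],[-1,[0,0,12],0],[-1,[0,0,12],0],[-1,[0,0,12],0],[-1,[0,0,12],0]]' 15;  python3 -m creep '[[-1,[0,0,0],0],[-1,[0,0,0],0],[-1,[0,0,0],0]]';python3 g.py 427 -344.5 170 9.7
```

```text
clock: 15.15
eef_pos: [431.1, 124.4, 20.1]
eef_rot: [-3.142, 0.0, 0.169]
wrist_force: [0.4, 0.0, 0.9]
finger_gap: 41.5
finger_force: 0.0
clock: 15.45
eef_pos: [431.1, 124.4, 20.0]
eef_rot: [3.142, 0.0, 0.169]
wrist_force: [-0.2, 0.0, 0.9]
finger_gap: 35.7
finger_force: 15.0
shift [ -8.3   46.15 -14.99] turn -0.0 | pos [431.1 124.4  20. ] 9.7 gap 35.7 F [-0.2  0.   0.9] t 15.45
```

```bash
python3 -m creep '[[-1,[0,0,-4],0],[-1,[0,0,-8.5],0],[-1,[0,0,-13],0],[-1,[0,0,-15],0]]'; python3 -m creep '[[-1,[-0.7,4,0],0],[-1,[-1.5,8.5,0],0],[-1,[-2.3,13,0],0],[-1,[-3.1,17.2,0],0],[-1,[-3.9,21.5,0],0],[-1,[-4.6,25.8,0],0],[-1,[-5.4,30,0],0],[-1,[-6.2,34.4,0],0],[-1,[-7,38.7,0],0],[-1,[-7.7,43,0],0],[-1,[-8.3,46.2,0],0],[-1,[-8.3,46.2,0],0]]'; python3 -m creep '[[-1,[0,0,0],0],[-1,[0,0,0],0],[-1,[0,0,0],0]]';python3 g.py 427 -344.5 85 9.7
python3 - <<'E'
from h import *
im,p=cam('wrist'); save(im,'w4')
E
```

```text
clock: 15.85
eef_pos: [432.0, 124.6, 173.8]
eef_rot: [-3.141, -0.005, 0.169]
wrist_force: [0.1, 0.3, -1.1]
finger_gap: 35.4
finger_force: 15.0
clock: 17.05
eef_pos: [426.3, -348.0, 169.4]
eef_rot: [-3.141, 0.0, 0.166]
wrist_force: [0.3, 0.6, -0.3]
finger_gap: 36.0
finger_force: 15.0
clock: 17.35
eef_pos: [427.3, -344.1, 170.2]
eef_rot: [-3.142, -0.0, 0.17]
wrist_force: [0.5, -0.7, -1.2]
finger_gap: 35.3
finger_force: 15.0
shift [-0.04  0.04  8.52] turn 0.01 | pos [ 427.3 -344.1  170.2] 9.8 gap 35.3 F [ 0.5 -0.7 -1.2] t 17.35
```

View pics/w4.png

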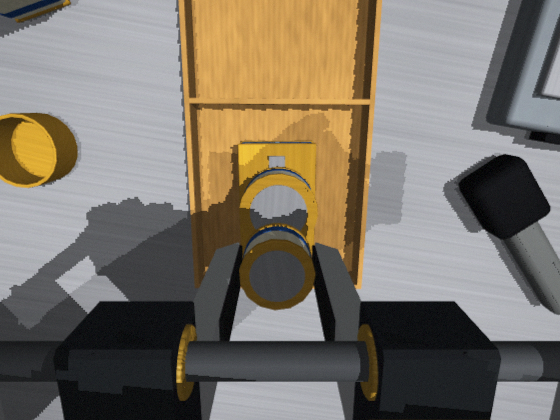

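The low tin sits on the flat tin, with its far lid rim at (278,171). The held small tin's lid is centred at (277,273).

```bash
python3 - <<'E'
from h import *
p=manip.camera_params('wrist'); e=np.array([np.cos(.169),np.sin(.169)])
print('flat',(ray(p,277.5,143,31)[:2]-48*e).round(1),'low c',(ray(p,278,171,65)[:2]-30*e).round(1),'small c',ray(p,277,273,176).round(1),'r',(ray(p,277,237,176)-ray(p,277,309,176)).round(1)); print(manip.read_state()['eef_pos'])
E
```

```text
flat [ 426.4 -344.8] low c [ 427.4 -344.9] small c [ 428.4 -344.   176. ] r [35.6  6.1  0. ]
[ 427.2846747  -344.18890345  170.23966649]
```

```bash
python3 -m creep '[[-1,[-0.1,0.05,4],0],[-1,[-0.1,0.05,6.5],0],[-1,[-0.1,0.05,7.8],0],[-1,[-0.1,0.05,8.2],0],[-1,[-0.1,0.05,8.3],0],[-1,[-0.1,0.05,8.4],0],[-1,[-0.1,0.05,8.5],0],[-1,[-0.1,0.05,8.5],0],[-1,[-0.1,0.05,8.5],0]]'; python3 g.py 428 -344 85 9.7
```

```text
clock: 18.3
eef_pos: [426.2, -345.8, 85.4]
eef_rot: [3.141, -0.0, 0.169]
wrist_force: [-0.5, 0.3, -1.4]
finger_gap: 35.5
finger_force: 15.0
shift [ 0.2  -0.14  0.04] turn -0.0 | pos [ 426.2 -345.8   85.4] 9.7 gap 35.5 F [-0.5  0.3 -1.4] t 18.3
```

```bash
python3 -m creep '[[-1,[0.05,0,0.05],0],[-1,[0.05,0,0.05],0]]'; python3 -m creep '[[0.2,[0,0,0],0],[0.2,[0,0,0],0],[0.2,[0,0,0],0],[0.2,[0,0,0],0],[0.2,[0,0,-3],0],[0.2,[0,0,-6],0],[1,[0,0,-7],0],[1,[0,0,-7],0]]'; python3 g.py 682.5 2.4 155 0
```

```text
clock: 18.5
eef_pos: [426.7, -345.8, 85.1]
eef_rot: [3.141, -0.0, 0.169]
wrist_force: [-2.6, 0.7, 5.0]
finger_gap: 35.7
finger_force: 15.0
clock: 19.3
eef_pos: [427.0, -345.9, 155.5]
eef_rot: [3.14, -0.001, 0.169]
wrist_force: [-0.4, -0.1, -0.2]
finger_gap: 69.3
finger_force: 0.0
shift [ 31.05 -30.03   0.04] turn 1.94 | pos [ 427.  -345.9  155.5] 9.7 gap 69.3 F [-0.4 -0.1 -0.2] t 19.3
```

```bash
python3 -m creep '[[1,[31,-30,0],0],[1,[31,-30,0],0],[1,[31,-30,0],0],[1,[31,-30,0],0],[1,[31,-30,0],0],[1,[31,-30,0],0],[1,[31,-30,0],0],[1,[31,-30,0],0],[1,[31,-30,0],0],[1,[31,-30,0],0],[1,[31,-30,0],0],[1,[31,-30,0],0]]'; python3 -m creep '[[1,[0,0,0],0],[1,[0,0,0],0],[1,[0,0,0],0]]'; python3 g.py 682.5 2.4 42 9.7
```

```text
clock: 20.5
eef_pos: [681.1, 1.3, 153.5]
eef_rot: [-3.141, 0.002, 0.168]
wrist_force: [-0.3, -0.1, 0.1]
finger_gap: 93.8
finger_force: 0.0
clock: 20.8
eef_pos: [681.6, 1.8, 154.7]
eef_rot: [3.142, -0.0, 0.168]
wrist_force: [-0.7, 0.7, 0.1]
finger_gap: 94.1
finger_force: 0.0
shift [ 0.1  -0.05 11.27] turn -0.01 | pos [681.6   1.8 154.7] 9.6 gap 94.1 F [-0.7  0.7  0.1] t 20.8
```

```bash
python3 -m creep '[[1,[0.1,0,4],0],[1,[0.1,0,8],0],[1,[0.1,0,10.5],0],[1,[0.1,0,11.3],0],[1,[0.1,0,11.3],0],[-1,[0.1,0,11.3],0],[-1,[0.1,0,11.3],0],[-1,[0.1,0,11.3],0],[-1,[0.1,0,11.3],0],[-1,[0.1,0,11.3],0],[-1,[0.1,0,11.3],0],[-1,[0.1,0,11.3],0]]' 25;  python3 -m creep '[[-1,[0.1,0,0],0],[-1,[0.1,0,0],0]]';python3 g.py 554.5 -321 190 9.7
```

```text
clock: 22.0
eef_pos: [682.8, 2.4, 41.7]
eef_rot: [3.141, -0.0, 0.169]
wrist_force: [-0.6, -1.1, 0.9]
finger_gap: 47.8
finger_force: 25.0
clock: 22.2
eef_pos: [683.7, 2.6, 41.8]
eef_rot: [3.141, 0.0, 0.169]
wrist_force: [-2.4, -1.0, 4.9]
finger_gap: 47.5
finger_force: 25.0
shift [-18.18  29.72 -14.82] turn -0.0 | pos [683.7   2.6  41.8] 9.7 gap 47.5 F [-2.4 -1.   4.9] t 22.2
```

```bash
python3 -m creep '[[-1,[0,0,-4],0],[-1,[0,0,-8],0],[-1,[0,0,-11],0],[-1,[0,0,-11],0]]'; python3 -m creep '[[-1,[-2.4,4,0],0],[-1,[-4.8,8,0],0],[-1,[-7.2,12,0],0],[-1,[-9.7,16,0],0],[-1,[-12.2,20,0],0],[-1,[-14.6,24,0],0],[-1,[-17,28,0],0],[-1,[-18.2,29.7,0],0],[-1,[-18.2,29.7,0],0],[-1,[-18.2,29.7,0],0],[-1,[-18.2,29.7,0],0]]';python3 g.py 554.5 -321 44.8 9.7
python3 - <<'E'
from h import *
im,p=cam('wrist'); save(im,'w5')
im,p=cam('scene'); save(im,'sc5')
E
```

```text
clock: 22.6
eef_pos: [685.3, 2.8, 156.3]
eef_rot: [3.14, -0.007, 0.169]
wrist_force: [0.9, 0.0, -1.5]
finger_gap: 47.3
finger_force: 25.0
clock: 23.7
eef_pos: [554.7, -319.5, 150.9]
eef_rot: [-3.141, 0.001, 0.17]
wrist_force: [1.5, 0.1, -0.9]
finger_gap: 47.4
finger_force: 25.0
shift [-0.04  0.15 10.61] turn 0.01 | pos [ 554.7 -319.5  150.9] 9.8 gap 47.4 F [ 1.5  0.1 -0.9] t 23.7
```

View pics/w5.png

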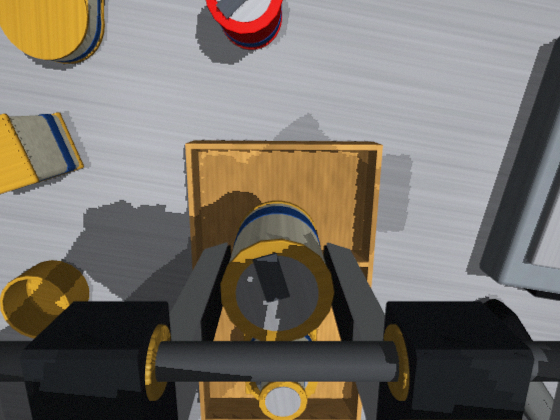

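The narrow compartment's far wall spans (186–381,143), its divider is at row 265, and the held can's lid is centred at (277,290).

```bash
python3 - <<'E'
from h import *
p=manip.camera_params('wrist'); e=np.array([np.cos(.169),np.sin(.169)])
a=ray(p,186,143,30);b=ray(p,381.5,143.5,30); w=(a+b)[:2]/2
print('width',np.linalg.norm(a-b),'ang',np.degrees(np.arctan2(*(a-b)[[1,0]]))-90,'narrow c',(w-50*e).round(1),'divider',ray(p,366,265,30).round(1),'can',ray(p,277,290,175).round(1)); print(manip.read_state()['eef_pos'])
E
```

```text
width 147.79749104433444 ang 9.652074941084763 narrow c [ 554.1 -324.8] divider [ 517.  -400.8   30. ] can [ 556.7 -319.2  175. ]
[ 554.77866096 -319.57663654  151.26345647]
```

```bash
python3 -m creep '[[-1,[-0.2,0.5,4],0],[-1,[-0.2,0.5,7.5],0],[-1,[-0.2,0.5,9.5],0],[-1,[-0.2,0.5,10.1],0],[-1,[-0.2,0.5,10.3],0],[-1,[-0.2,0.5,10.4],0],[-1,[-0.2,0.5,10.5],0],[-1,[-0.2,0.5,10.5],0],[-1,[-0.2,0.5,10.5],0]]'; python3 g.py 554.5 -325 44.8 9.7
```

```text
clock: 24.7
eef_pos: [553.4, -326.1, 47.2]
eef_rot: [3.141, -0.001, 0.169]
wrist_force: [0.5, -0.1, -1.4]
finger_gap: 47.8
finger_force: 25.0
shift [ 0.13 -0.09  0.24] turn -0.0 | pos [ 553.4 -326.1   47.2] 9.7 gap 47.8 F [ 0.5 -0.1 -1.4] t 24.7
```

```bash
python3 -m creep '[[-1,[0,0,0.1],0],[-1,[0,0,0.2],0],[-1,[0,0,0.25],0],[-1,[0,0,0.25],0]]'
```

```text
clock: 25.1
eef_pos: [553.2, -326.1, 44.7]
eef_rot: [3.141, -0.0, 0.169]
wrist_force: [-2.3, 1.4, 4.7]
finger_gap: 47.7
finger_force: 25.0
```

Contact with the floor confirmed. I'm releasing and retreating straight up.

```bash
python3 -m creep '[[0.5,[0,0,0],0],[0.5,[0,0,0],0],[0.5,[0,0,0],0],[0.5,[0,0,0],0],[0.5,[0,0,-4],0],[0.5,[0,0,-8],0],[0.5,[0,0,-12],0],[0.5,[0,0,-16],0],[0.5,[0,0,-18],0],[0.5,[0,0,-18],0]]'; python3 -m creep '[[0.5,[0,-5,0],0],[0.5,[0,-10,0],0],[0.5,[0,-15,0],0],[0.5,[0,-20,0],0],[0.5,[0,-25,0],0],[0.5,[0,-30,0],0],[0.5,[0,-30,0],0],[0.5,[0,-30,0],0]]'
python3 - <<'E'
from h import *
im,p=cam('scene'); im=im[80:240,160:380]; save(cv2.resize(im,None,fx=3.5,fy=3.5,interpolation=cv2.INTER_CUBIC),'fin')
E
```

```text
clock: 26.1
eef_pos: [553.9, -326.5, 227.5]
eef_rot: [3.138, -0.004, 0.169]
wrist_force: [0.1, 0.2, -0.2]
finger_gap: 70.5
finger_force: 0.0
clock: 26.9
eef_pos: [502.4, -29.6, 223.2]
eef_rot: [-3.141, 0.001, 0.171]
wrist_force: [0.2, 0.2, 0.3]
finger_gap: 70.5
finger_force: 0.0
```

View pics/fin.png

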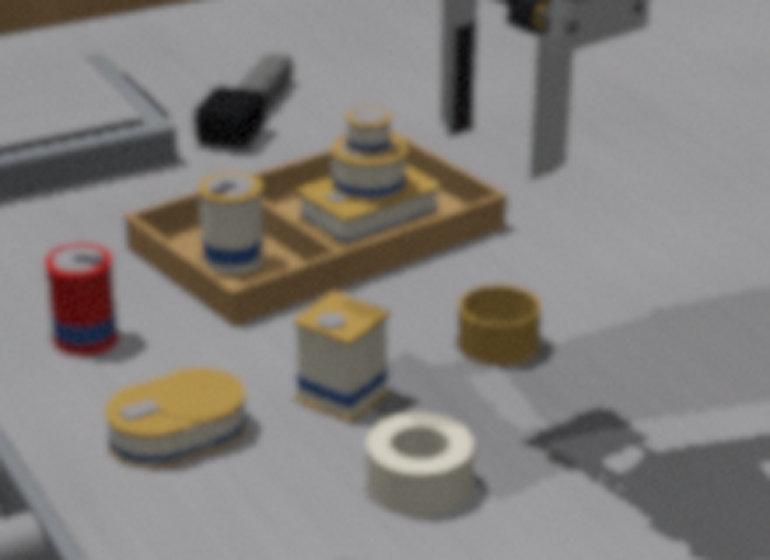

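The final view shows the three-tin stack centred in the wide compartment (crop 370,170) and the tall can upright in the narrow one (232,225). The oval tin, square can and open tin have not moved.

```bash
python3 -m creep '[[0.5,[0,0,0],0],[0.5,[0,0,0],0],[0.5,[0,0,0],0]]' >/dev/null; python3 -c "
from cell import manip; print(manip.sign_off())"
```

```text
the job is handed in; nothing more can be done
None
```

The job is handed in at about 27 s of the 109 s allowed: the last picture shows the flat, low and small tins stacked in the wide compartment, the tall can upright in the narrow one, and the oval tin, square can and open tin where they started; the sign-off gave no verdict.

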